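# Turn the leaf of the visitor folder

## Task

The stiff leaf of the visitor folder on the red table stands ajar on the right-hand side (as seen from the robot). With your fingertips, turn it up and over the ring spine and press it down until it lies flat on the left-hand page; push only, never pinch the leaf, and do not lift or shove the folder. Leave the bell, pill case, pebble and bin where they stand, and finish with the hand clear.

Things in the scene. Friction and masses are not known exactly. Their poses are not given: they have to be found in the camera images.
- folder: Ring-bound visitor folder: loose, heavy (1.5 kg) dark wooden base board 170 mm along its x axis (the spine direction), 220 mm along its y axis, 20 mm high, with a page bed on each side whose top is 25 mm above the table. Origin: centre of the underside, on the table. Its x axis points along the spine, away from the robot (yaw within about 0.45 rad); its +y axis is the left side, where the leaf has to lie; -y is the right side, where it starts.
- spine (a point): Midpoint of the hinge line of the leaf, 30 mm above the table over the folder's centre; axes as the folder's. The steel spine rod (8 mm thick; ring barrels 13 mm) runs along x through it.
- leaf (a joint): Hinge angle of the leaf about the spine (rad): 0 = flat on the right (-y) page, 1.57 = standing upright, 3.14 = flat on the left (+y) page (its stop). Starts ajar, between 0.35 and 0.7. The hinge is stiff: the leaf stays at any angle where it is left and takes roughly 1 to 3 N at its free edge to turn. It does not fall shut.
- leaf_edge (a point): Middle of the leaf's free edge, 130 mm from the hinge line, at mid thickness. The leaf is a rigid plate 150 mm along the spine, 7 mm thick (4 mm at its rim); when flat its free edge stands 20 mm beyond the base board, centre 30 mm above the table.
- front_face: Teal face of the leaf (134 x 100 mm, 1.5 mm thick sheet moving with the leaf, reaching to 8 mm from the leaf's side edges and free edge), on its upper side at the start. Origin on the hinge line side of the leaf, 2.75 mm off the hinge axis; axes turn with the leaf.
- back_face: Yellow face of the leaf, like the teal one but on the other side: facing down at the start, up when the leaf has been turned.
- bell: Chrome hand bell standing upright, 62 mm wide at the foot, 92 mm high; loose. Origin: centre of its underside. Stands beyond the folder's far end.
- pill_case: Stainless steel lipstick-shaped pill case standing upright, 22 mm across, 68 mm high; loose. Origin: centre of its underside. Stands before the folder's near end.
- pebble: Grey stone pebble, 50 mm across, 24 mm high; loose. Origin: centre of its underside. Lies beyond the folder's far end.
- bin: Small white plastic tilt-out bin, about 130 x 110 mm, 100 mm high, loose (0.4 kg). Origin: centre of its underside. Stands to the left of the folder, at least 30 mm clear of where the leaf comes to lie.
Mind the look-alikes: they are no part of the job. Of the things that look like the bell, the largest one is meant. Several things look just like the pill_case: the one meant starts nearest to the robot's base.

How it is judged:
On the way:
1. the leaf is turned up and past upright (value of joint leaf between 1.7 and 2.9 rad), for 0.1 s.
At the end, for the whole second after the job is handed in: The leaf lies at rest on the left-hand page, within 0.09 rad (5 degrees) of fully flat; the folder is within 20 mm of where it stood, and bell, pill case, pebble and bin are within 15 mm of theirs, bell and pill case upright (value of joint leaf above 3.05 rad and velocity of joint leaf between -0.1 and 0.1 rad/s and distance of folder from where it was at the start of the episode below 0.02 m and distance of each of bell, pill_case, pebble, bin from where it was at the start of the episode below 0.015 m and angle between each of bell, pill_case's own z axis and vertical below 0.2 rad); the robot touches nothing.
It fails at once if the leaf is pinched: fingers press on both of its faces at once (contact force between the fingers and front_face above 0.7 N and contact force between the fingers and back_face above 0.7 N).
It fails at once if the folder is lifted or shoved by more than 20 mm (distance of folder from where it was at the start of the episode above 0.02 m).
It fails at once if a bystander is moved by more than 15 mm or knocked over (distance of any of bell, pill_case, pebble, bin from where it was at the start of the episode above 0.015 m or angle between any of bell, pill_case's own z axis and vertical above 0.4 rad).
It also fails if it takes over 38 s, if anything falls off the work surface, if the arm or the gripper's body presses on something with over 40 N, if the wrist force passes 120 N, or if a joint passes its speed limit or range.

## Robot

A 6-joint arm with a two-finger parallel gripper is mounted at the origin on the work surface. World frame = base frame: x ahead of the robot, y to its left, z up, the work surface at z = 0. Lengths are in m, angles in rad, forces in N, time in s.
With the tool pointing down it reaches from about 0.3 to 0.875 m from the base axis. Payload 6.4 kg.
Tool frame: the origin (TCP) lies at the very end of the fingers, on their centre line; the grasp point (between the pads) lies 19 mm behind it (ctrl.tcp_to_grasp is the distance from the TCP to the grasp point, in m); z points along the fingers, y is the direction in which the jaws open and shut (so a half turn about z gives the same grasp; the last joint's range is limited). The gripper opens to 85 mm and grips with 20 to 120 N. Pads are 22 mm wide; open, the fingers measure 114 mm over their backs; the gripper's body (76 mm by 85 mm) begins 54 mm behind the grasp point. The pads swing forward as they close: fully open they stand 13 mm farther back than shut.
Start: joints at [-1.398, 0.181, 1.607, -0, 1.354, -0.206], TCP at [0.213, -0.534, 0.231] pointing down, gripper open.
Joint ranges: [-2.99, 2.99], [-0.89, 2.07], [0.3, 2.58], [-1.14, 4.28], [0, 2.63], [-3.12, 3.12]. Speed limits (rad/s): [2.57, 2.57, 3.01, 3.14, 3.14, 3.14].

## Interface

Orientations are given as a unit quaternion [w, x, y, z].
In Python, from bench import ctrl gives the robot as it stands. The module is installed in compiled form; this text tells all that it offers.
- The arm moves only by the tool drive_tool, never from a script. Its argument "deltas" is a list of rows, each an object with "slide": the shift along the tool's x, y, z as a fraction of full scale, a list of three; "delta_rot": the turn, a rotation vector about the tool's x, y, z as a fraction of full scale, a list of three; "hand": the opening, from 0 (shut) to 1 (fully open). In form: [{"slide": [tx, ty, tz], "delta_rot": [wx, wy, wz], "hand": hand}, ...]. A call has exactly 5 rows; each row shifts and turns the commanded pose from where the row before left it, along the tool's axes as they then stand; what a row does not reach is not made up. Full scale, the value 1, is 50 mm for a shift and 180 degrees for a turn. A row lasts 1/8 s, in which the tool goes at most 62.5 mm and 10.7 degrees, less where a joint would pass 70% of its speed; a pose out of reach is approached as far as the arm can. A call with a number of a shift or a turn outside -1 to 1 is refused whole. A call with a gripper value outside its range is refused whole. The fingers move at their own pace and stop on an object; the grip force is fixed at half the most. Time passes only in rows, so rows that do not move let the fingers close, or fill a call up. It gives the time, the measured TCP pose, the force and the opening at its end, in the units of the state.
- ctrl.get_obs(): the state, without advancing time (a new reading comes with each control period).
- ctrl.camera(name): name is "scene" or "side" or "wrist"; returns a dict with "frame" (400x640x3 uint8, red, green, blue), "mtx" (3x3 intrinsics, pixels), "R" (3x3) and "t" (3): a world point X has camera coordinates R X + t. Camera axes: x right, y down, z forward; pixel columns grow to the right and rows downward; lengths in m; the calibration is good to about 2 mm. The wrist camera is an equidistant fisheye: a pixel r from the principal point sees the ray r / f radians off the axis. A picture is of the moment at which its call begins. There is no depth.
- ctrl.hand_in(): hands the job in, once; it reports no verdict.
The state is a dict: "time_s": time; "q": joint angles; "dq": joint speeds; "joint_efforts": joint torques, N m; "eef_pos": TCP position; "eef_rot": TCP orientation; "wrist_force": force on the tool from outside, world axes, zero at the start; "torque": the same for the moment, N m; "opening": opening from 0.0 (shut) to 1.0 (fully open).
Only numpy, scipy, OpenCV 4.12 (cv2) and the standard library are available. Lean on these libraries where they do the work, as an engineer would, in place of code of your own. Each camera call takes 0.05 s, during which the arm holds its last target.

## Working session

There is one attempt and no reset: what is moved stays moved. The work goes in short steps, Python scripts to look and compute and a tool call to move; the robot and the scene stay as the last step left them, time stands still between calls to the robot, and variables do not carry over. Pictures are saved under pics/ and viewed, and the job is handed in when it is done.

Besides the shell and the picture viewer there is one more tool, called after "Call:" as name(argument=value, ...) on one line, values as JSON. drive_tool: Moves the arm, as the interface text tells. Its arguments: {"type":"object","properties":{"deltas":{"type":"array","items":{"type":"object","properties":{"slide":{"type":"array","items":{"type":"number"}},"delta_rot":{"type":"array","items":{"type":"number"}},"hand":{"type":"number"}}}}},"required":["deltas"]}

```bash
mkdir -p pics
python3 - <<'E'
from bench import ctrl
import cv2
o=ctrl.get_obs(); print(o)
for n in ("scene","side","wrist"):
    c=ctrl.camera(n); cv2.imwrite(f"pics/{n}0.png",c["frame"][:,:,::-1]); print(n,c["mtx"],c["R"],c["t"])
    import numpy as np; np.savez(f"{n}0.npz",**c)
E
```

```text
{'time_s': 0.0, 'q': array([-1.39828171e+00,  1.81543837e-01,  1.60801010e+00, -4.32881280e-05,
        1.35383762e+00, -2.06309373e-01]), 'dq': array([ 0.00147802, -0.00081146, -0.00164303, -0.00015862, -0.00018407,
       -0.00051295]), 'joint_efforts': array([ 3.01652335e-04, -4.44881415e+01, -3.51326430e+01, -2.27512246e-04,
        9.16419842e-03, -8.80264395e-06]), 'eef_pos': array([ 0.21254993, -0.53366115,  0.23038159]), 'eef_rot': array([-8.99683514e-04,  9.82113837e-01,  1.88285957e-01, -5.93173240e-06]), 'wrist_force': array([-0.21339792, -0.34601024, -0.17407468]), 'torque': array([ 0.01641975,  0.0200816 , -0.02905666]), 'opening': 1.0056688295512062}
scene [[486.05035024   0.         325.00118029]
 [  0.         486.05035024 201.39381566]
 [  0.           0.           1.        ]] [[-0.71765526  0.69630761  0.01125398]
 [ 0.55931532  0.58594028 -0.58637903]
 [-0.41489434 -0.41452347 -0.80995863]] [ 0.36395536 -0.34850283  1.44105921]
side [[375.39818628   0.         320.57999391]
 [  0.         375.39818628 203.32440381]
 [  0.           0.           1.        ]] [[-0.97674727 -0.21438724  0.0016983 ]
 [-0.1483405   0.67007709 -0.72731821]
 [ 0.15478975 -0.71065801 -0.68629828]] [0.62906474 0.05400894 0.84668871]
wrist [[309.70691629   0.         320.68424981]
 [  0.         309.70691629 203.70752881]
 [  0.           0.           1.        ]] [[ 0.3697324  -0.92913508 -0.00244051]
 [-0.89709856 -0.3576654   0.25940247]
 [-0.24189282 -0.09372012 -0.96576623]] [-0.57374783 -0.03392063  0.37764633]
```

View pics/scene0.png

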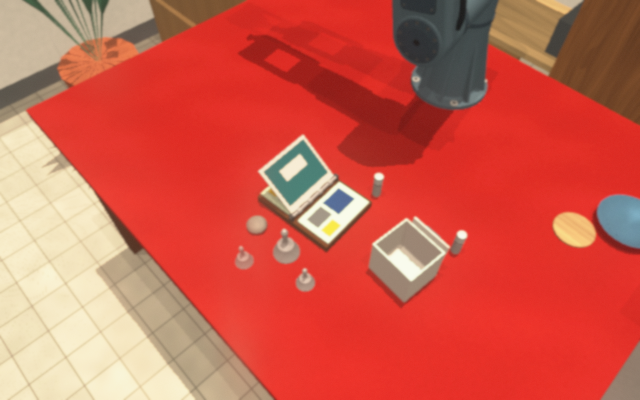

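View pics/side0.png

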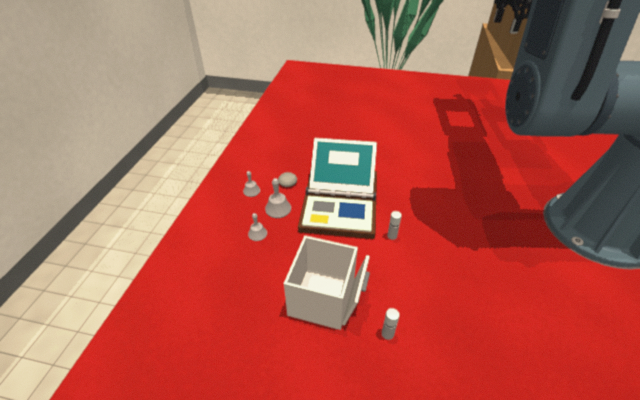

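View pics/wrist0.png

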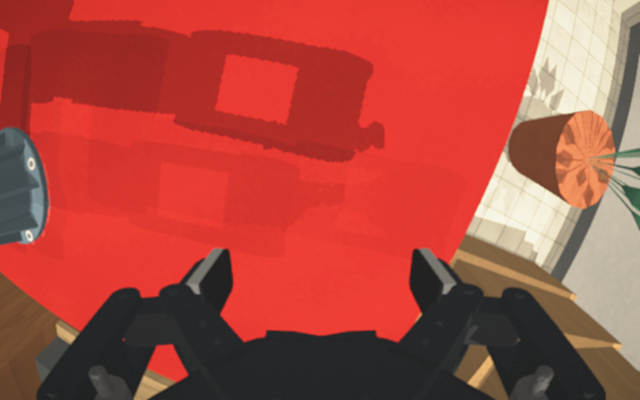

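Scene view: folder at about (315,195), with the teal leaf up at (297,172). Large bell is at (286,245), small bells at (243,257) and (305,279). Pill cases are at (378,184) and (459,242), pebble at (257,224), bin at (407,258). The wrist view shows only the table.

Run:
```python
import cv2
a=cv2.imread("pics/scene0.png")[125:255,235:395]; b=cv2.imread("pics/side0.png")[130:250,235:415]
cv2.imwrite("pics/sc_crop.png",cv2.resize(a,(800,600) if 0 else None,fx=4.5,fy=4.5,interpolation=2)); cv2.imwrite("pics/si_crop.png",cv2.resize(b,None,fx=4.4,fy=4.4,interpolation=2))
```

```text
(no output)
```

View pics/sc_crop.png

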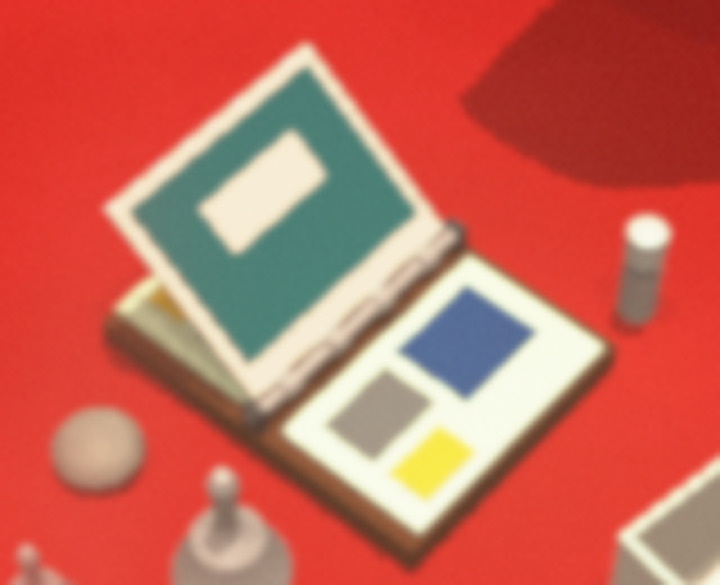

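View pics/si_crop.png

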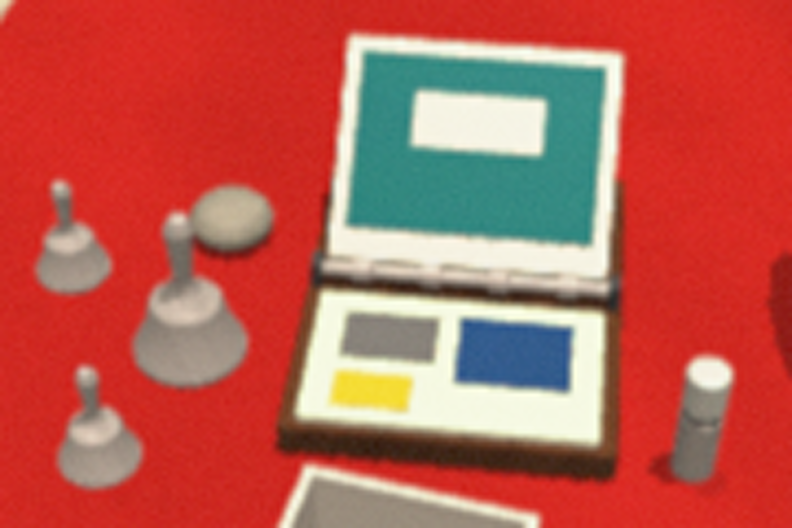

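```bash
cat > h.py <<'E'
import numpy as np
def load(n): 
    d=np.load(n); return {k:d[k] for k in d}
def ray(c,uv):
    d=np.linalg.solve(c["mtx"],[uv[0],uv[1],1]); return -c["R"].T@c["t"], c["R"].T@(d/np.linalg.norm(d))
def tri(c1,u1,c2,u2):
    o1,d1=ray(c1,u1);o2,d2=ray(c2,u2)
    s=np.linalg.lstsq(np.c_[d1,-d2],o2-o1,rcond=None)[0]
    a=o1+s[0]*d1;b=o2+s[1]*d2
    return (a+b)/2,np.linalg.norm(a-b)
def plane(c,u,z):
    o,d=ray(c,u); return o+d*(z-o[2])/d[2]
E
python3 - <<'E'
from h import *
S=load("scene0.npz");D=load("side0.npz")
a=lambda p:np.array(p)/4.5+[235,125]-.4
b=lambda p:np.array(p)/4.4+[235,130]-.4
P={}
for n,p,q in [("edgeN",(307,43),(623,52)),("edgeF",(103,208),(348,35)),("pgNL",(612,352),(602,444)),("pgFL",(420,535),(296,418)),("pgFS",(283,432),(318,290)),("pgNS",(470,255),(608,307)),("rodN",(457,235),(612,290)),("rodF",(255,415),(320,268)),("belltop",(222,478),(178,222)),("pilltop",(648,232),(708,372)),("pebble",(98,450),(232,218)),("bellfoot",(230,570),(190,345))]:
    X,e=tri(S,a(p),D,b(q)); P[n]=X; print(n,X.round(4),"gap %.4f"%e)
f=lambda x,y:np.array([x,y])
for n,p,q in [("binA",(408,220),(307,240)),("binB",(447,252),(357,249)),("binC",(371,258),(286,289)),("binD",(405,299),(345,303)),("pill2",(460,235),(391,313))]:
    X,e=tri(S,p,D,q); print(n,X.round(4),"gap %.4f"%e)
for n in("pgNL","pgFL","pgFS","pgNS"):
    i=dict(pgNL=((612,352),(602,444)),pgFL=((420,535),(296,418)),pgFS=((283,432),(318,290)),pgNS=((470,255),(608,307)))[n]
    print(n,plane(S,a(i[0]),.025).round(4),plane(D,b(i[1]),.025).round(4))
sp=(P["rodN"]+P["rodF"])/2; v=P["rodF"]-P["rodN"]; print("spine",sp,"len",np.linalg.norm(v),"yaw",np.arctan2(v[1],v[0]))
v=P["pgFL"]-P["pgNL"]; print("yaw2",np.arctan2(v[1],v[0]),np.linalg.norm(v))
v=P["edgeF"]-P["edgeN"]; print("yaw3",np.arctan2(v[1],v[0]),np.linalg.norm(v))
E_=(P["edgeN"]+P["edgeF"])/2; w=E_-sp; print("leaf len",np.linalg.norm(w),"ang",np.arctan2(w[2],np.hypot(*w[:2])), E_)
E
```

```text
edgeN [ 0.522  -0.0625  0.1135] gap 0.0011
edgeF [ 0.6716 -0.0503  0.1113] gap 0.0023
pgNL [0.5013 0.1483 0.0279] gap 0.0020
pgFL [0.6511 0.1575 0.023 ] gap 0.0006
pgFS [0.6616 0.0681 0.0282] gap 0.0016
pgNS [0.5098 0.0515 0.029 ] gap 0.0023
rodN [0.5085 0.04   0.0326] gap 0.0004
rodF [0.6648 0.0503 0.0279] gap 0.0017
belltop [0.725  0.0985 0.0884] gap 0.0013
pilltop [0.4564 0.1276 0.0686] gap 0.0014
pebble [7.301e-01 7.000e-04 1.050e-02] gap 0.0004
bellfoot [0.7256 0.0979 0.0021] gap 0.0017
binA [0.5864 0.3103 0.1826] gap 0.0386
binB [0.5354 0.3604 0.1707] gap 0.0694
binC [0.6296 0.2846 0.0242] gap 0.0729
binD [ 0.5554  0.3132 -0.0679] gap 0.0838
pill2 [0.447  0.3577 0.0649] gap 0.0003
pgNL [0.5004 0.1479 0.025 ] [0.5009 0.1444 0.025 ]
pgFL [0.6517 0.158  0.025 ] [0.6507 0.1597 0.025 ]
pgFS [0.6596 0.0657 0.025 ] [0.6628 0.0657 0.025 ]
pgNS [0.5085 0.0504 0.025 ] [0.5094 0.0455 0.025 ]
spine [0.58665833 0.04516575 0.030289  ] len 0.15673210027864687 yaw 0.06608251346588848
yaw2 0.061513852752199456 0.1501640017292828
yaw3 0.0812883295257148 0.15014616290300722
leaf len 0.1310117473870397 ang 0.6776155619666028 [ 0.59681347 -0.0563951   0.11242513]
```

Triangulation fits the given sizes (rod z≈30 mm, page 25, leaf length 131, leaf width 150, bell top 88, pill top 69). Spine is at (0.587, 0.045), yaw≈0.07, and the leaf is at ≈0.68 rad.

Look-alikes (scene pixels):
- **Bell:** (286,245) is the largest, so it's the bell. (243,257) and (305,279) are decoys.
- **Pill case:** (378,184) is 0.47 m from the base, so it's the one meant. (459,242) is 0.57 m away, so it's a decoy.
- **Leaf:** only the teal one at (297,172), already checked in the crop.

Next I check the bin and work out the approach.

```bash
cat >> h.py <<'E'
from scipy.spatial.transform import Rotation as Rn
SP=np.array([.5867,.0452,.030]); YAW=.07
EX=np.array([np.cos(YAW),np.sin(YAW),0]);EY=np.array([-np.sin(YAW),np.cos(YAW),0])
def W(x,u,z): return np.array([SP[0],SP[1],0])+x*EX+u*EY+np.array([0,0,z])
def fold(p):
    d=np.array(p)-SP; return np.array([d@EX,d@EY,p[2]])
def Rt(tilt,yaw=YAW):  # tool x=EX, tool y=-EY, z down; tilted about tool x
    return Rn.from_euler('z',yaw)*Rn.from_euler('x',np.pi)*Rn.from_euler('x',tilt)
def go(ctrl,x,u,z,tilt):
    o=ctrl.get_obs(); q=o["eef_rot"]; R=Rn.from_quat([q[1],q[2],q[3],q[0]])
    T=Rt(tilt); print("t",o["time_s"],"fold now",fold(o["eef_pos"]).round(4),"F",o["wrist_force"].round(2),"q",o["q"].round(2),"op",round(o["opening"],2))
    print("rot needed (fs)",((R.inv()*T).as_rotvec()/np.pi).round(3),"slide in cur frame",(R.inv().apply(W(x,u,z)-o["eef_pos"])/.05).round(2),"in target frame",(T.inv().apply(W(x,u,z)-o["eef_pos"])/.05).round(2))
E
python3 - <<'E'
from h import *
from bench import ctrl
S=load("scene0.npz");D=load("side0.npz")
for c,ps in ((S,[(408,220),(447,252),(371,258),(405,272)]),(D,[(307,240),(357,249),(286,289),(345,303)])):
    for p in ps: print(p,fold(plane(c,p,.1)).round(3))
go(ctrl,0,-.19,.16,.65)
E
```

```text
(408, 220) [-0.051  0.225  0.1  ]
(447, 252) [-0.041  0.33   0.1  ]
(371, 258) [0.074 0.224 0.1  ]
(405, 272) [0.054 0.293 0.1  ]
(307, 240) [0.04  0.216 0.1  ]
(357, 249) [-0.052  0.224  0.1  ]
(286, 289) [0.056 0.324 0.1  ]
(345, 303) [-0.041  0.336  0.1  ]
t 0.15 fold now [-0.4137 -0.5514  0.2306] F [ 0.31 -0.03 -0.47] q [-1.4   0.18  1.61  0.    1.35 -0.21] op 1.0
rot needed (fs) [0.205 0.032 0.095] slide in cur frame [10.08 -4.37  1.42] in target frame [ 8.27 -4.9   5.5 ]
```

Call:
drive_tool(deltas=[{"slide": [0.9, -0.4, 0], "delta_rot": [0, 0, 0], "hand": 0}, {"slide": [0.9, -0.4, 0], "delta_rot": [0, 0, 0], "hand": 0}, {"slide": [0.9, -0.4, 0], "delta_rot": [0, 0, 0], "hand": 0}, {"slide": [0.9, -0.4, 0], "delta_rot": [0, 0, 0], "hand": 0}, {"slide": [0.9, -0.4, 0], "delta_rot": [0, 0, 0], "hand": 0}])

```text
time_s: 0.78
eef_pos: [0.3856, -0.3567, 0.2311]
eef_rot: [-0.0, 0.982, 0.188, -0.0]
wrist_force: [-0.1, -0.5, -0.1]
opening: -0.001
```

Call:
drive_tool(deltas=[{"slide": [0.9, -0.4, 0], "delta_rot": [0, 0, 0], "hand": 0}, {"slide": [0.9, -0.4, 0], "delta_rot": [0, 0, 0], "hand": 0}, {"slide": [0.9, -0.4, 0], "delta_rot": [0, 0, 0], "hand": 0}, {"slide": [0, 0, 0], "delta_rot": [0, 0, 0.05], "hand": 0}, {"slide": [0, 0, 0], "delta_rot": [0, 0, 0.047], "hand": 0}])

```text
time_s: 1.4
eef_pos: [0.4883, -0.2514, 0.2309]
eef_rot: [-0.0, 0.999, 0.036, -0.0]
wrist_force: [0.1, 0.6, 0.2]
opening: 0.003
```

Run:
```python
from h import *
from bench import ctrl
go(ctrl,0,-.19,.16,.65)
```

```text
t 1.4 fold now [-0.1189 -0.289   0.2309] F [0.13 0.58 0.17] q [-0.69  0.12  1.67 -0.    1.35  0.81] op 0.0
rot needed (fs) [0.207 0.    0.   ] slide in cur frame [ 2.38 -1.98  1.42] in target frame [ 2.38 -0.72  2.33]
```

Call:
drive_tool(deltas=[{"slide": [0.6, 0, 0], "delta_rot": [0.05, 0, 0], "hand": 0}, {"slide": [0.6, 0, 0], "delta_rot": [0.05, 0, 0], "hand": 0}, {"slide": [0.6, 0, 0], "delta_rot": [0.05, 0, 0], "hand": 0}, {"slide": [0.6, 0, 0], "delta_rot": [0.05, 0, 0], "hand": 0}, {"slide": [0, 0, 0], "delta_rot": [0, 0, 0], "hand": 0}])

```text
time_s: 2.02
eef_pos: [0.607, -0.2442, 0.2246]
eef_rot: [-0.312, 0.949, 0.033, -0.015]
wrist_force: [-0.2, -0.6, -0.4]
opening: 0.002
```

Run:
```python
from h import *
from bench import ctrl
go(ctrl,0,-.17,.10,.65)
```

```text
t 2.025 fold now [-0.     -0.2902  0.2246] F [-0.22 -0.62 -0.35] q [-0.76  0.64  1.13  0.42  1.85  0.76] op 0.0
rot needed (fs) [ 0.005  0.002 -0.001] slide in cur frame [ 0.02 -0.45  3.43] in target frame [ 0.   -0.41  3.44]
```

```bash
cat >> h.py <<'E'
def arc(th,t,r=.10):
    C=np.array([0,.03])+r*np.array([-np.cos(th),np.sin(th)])-.0035*np.array([np.sin(th),np.cos(th)])
    return C-.0145*np.array([np.cos(t),np.sin(t)])
E
python3 - <<'E'
from h import *
from bench import ctrl
go(ctrl,0,-.13,.075,.65)
p=None
for th,t in ((.68,.65),(.85,.65),(1.0,.65),(1.2,.5),(1.4,.35),(1.6,.2),(1.8,.1),(2,0),(2.2,0),(2.4,0),(2.6,0),(2.8,0),(3.0,0),(3.14,0)):
    a=arc(th,t); print(th,t,a.round(4), "" if p is None else (a-p).round(4)); p=a
E
```

```text
t 2.025 fold now [-0.     -0.2902  0.2246] F [-0.22 -0.62 -0.35] q [-0.76  0.64  1.13  0.42  1.85  0.76] op 0.0
rot needed (fs) [ 0.005  0.002 -0.001] slide in cur frame [ 0.03 -0.8   4.31] in target frame [ 0.   -0.74  4.32]
0.68 0.65 [-0.0915  0.0814] 
0.85 0.65 [-0.0802  0.094 ] [0.0113 0.0127]
1.0 0.65 [-0.0685  0.1035] [0.0117 0.0094]
1.2 0.5 [-0.0522  0.115 ] [0.0163 0.0115]
1.4 0.35 [-0.0341  0.123 ] [0.0182 0.008 ]
1.6 0.2 [-0.0148  0.1272] [0.0193 0.0042]
1.8 0.1 [0.0049 0.1267] [ 0.0197 -0.0004]
2 0 [0.0239 0.1224] [ 0.019  -0.0043]
2.2 0 [0.0415 0.1129] [ 0.0176 -0.0095]
2.4 0 [0.0569 0.1001] [ 0.0154 -0.0128]
2.6 0 [0.0694 0.0845] [ 0.0125 -0.0156]
2.8 0 [0.0785 0.0668] [ 0.0092 -0.0178]
3.0 0 [0.084  0.0476] [ 0.0055 -0.0192]
3.14 0 [0.0855 0.0337] [ 0.0015 -0.0139]
```

Call:
drive_tool(deltas=[{"slide": [0, -0.15, 0.86], "delta_rot": [0.005, 0, 0], "hand": 0}, {"slide": [0, -0.15, 0.86], "delta_rot": [0, 0, 0], "hand": 0}, {"slide": [0, -0.15, 0.86], "delta_rot": [0, 0, 0], "hand": 0}, {"slide": [0, -0.15, 0.86], "delta_rot": [0, 0, 0], "hand": 0}, {"slide": [0, -0.15, 0.8], "delta_rot": [0, 0, 0], "hand": 0}])

```text
time_s: 2.65
eef_pos: [0.5955, -0.086, 0.0844]
eef_rot: [-0.315, 0.948, 0.036, -0.011]
wrist_force: [1.2, -0.4, 0.1]
opening: -0.004
```

```bash
cat > look.py <<'E'
import sys,cv2
from h import *
from bench import ctrl
t=sys.argv[1]; a=list(map(float,sys.argv[2:6]))
out=[]
for n,(x,y) in (("scene",(215,85)),("side",(250,90))):
    f=ctrl.camera(n)["frame"][:,:,::-1]; out.append(cv2.resize(f[y:y+200,x:x+200],(400,400),interpolation=2))
cv2.imwrite(f"pics/{t}.png",np.hstack(out))
go(ctrl,*a)
E
python3 look.py l1 0 -.0915 .0814 .65
```

```text
t 2.75 fold now [-0.0027 -0.1281  0.0821] F [-0.5   0.11  0.26] q [-0.6   0.62  1.47  0.49  1.5   0.74] op 0.0
rot needed (fs) [0.001 0.003 0.001] slide in cur frame [ 0.06 -0.58  0.45] in target frame [ 0.05 -0.57  0.45]
```

View pics/l1.png

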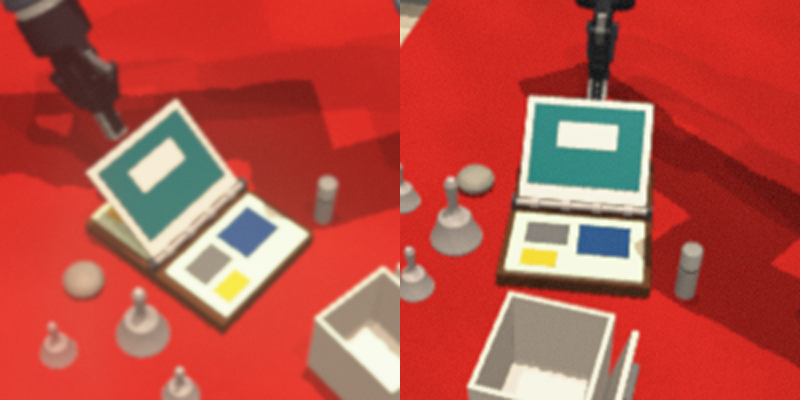

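The fingertips are at the right, behind the free edge (scene (115,130), side (598,85)), and clear of everything. Starting the push.

Call:
drive_tool(deltas=[{"slide": [0.05, -0.1, 0.45], "delta_rot": [0, 0, 0], "hand": 0}, {"slide": [0, -0.25, 0], "delta_rot": [0, 0, 0], "hand": 0}, {"slide": [0, -0.22, 0], "delta_rot": [0, 0, 0], "hand": 0}, {"slide": [0, -0.2, -0.04], "delta_rot": [0, 0, 0], "hand": 0}, {"slide": [0, -0.13, -0.03], "delta_rot": [0, 0, 0], "hand": 0}])

```text
time_s: 3.38
eef_pos: [0.5954, -0.0398, 0.0966]
eef_rot: [-0.316, 0.948, 0.035, -0.011]
wrist_force: [-0.5, -1.1, -2.3]
opening: -0.002
```

```bash
python3 look.py l2 0 -.0685 .1035 .65
```

```text
t 3.475 fold now [ 0.0028 -0.0852  0.0966] F [-0.32  0.53  0.87] q [-0.54  0.57  1.52  0.51  1.47  0.79] op -0.0
rot needed (fs) [0.002 0.001 0.001] slide in cur frame [-0.05 -0.35  0.09] in target frame [-0.06 -0.35  0.09]
```

View pics/l2.png

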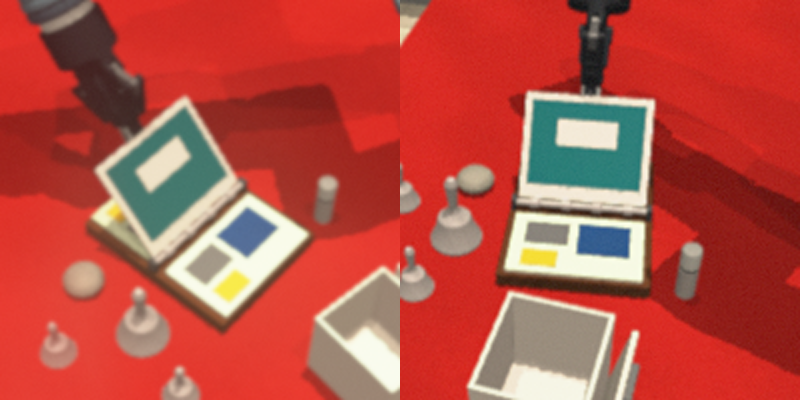

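The leaf is turning (its free edge in the scene view moved from (176,100) to (186,98)), and the base outline hasn't moved. Carrying on.

Call:
drive_tool(deltas=[{"slide": [0, -0.18, 0.04], "delta_rot": [0, 0, 0], "hand": 0}, {"slide": [0, -0.18, 0.04], "delta_rot": [0, 0, 0], "hand": 0}, {"slide": [0, -0.2, 0.01], "delta_rot": [-0.024, 0, 0], "hand": 0}, {"slide": [0, -0.2, 0.01], "delta_rot": [-0.024, 0, 0], "hand": 0}, {"slide": [0, -0.2, 0.02], "delta_rot": [-0.024, 0, 0], "hand": 0}])

```text
time_s: 4.1
eef_pos: [0.5916, 0.0037, 0.1179]
eef_rot: [-0.206, 0.978, 0.036, -0.008]
wrist_force: [-0.6, -0.9, -0.8]
opening: -0.003
```

```bash
python3 look.py l3 0 -.0341 .123 .35
```

```text
t 4.2 fold now [ 0.0023 -0.0398  0.119 ] F [ 0.43 -0.07 -0.25] q [-0.4   0.42  1.61  0.38  1.33  0.97] op -0.0
rot needed (fs) [-0.021  0.     0.002] slide in cur frame [-0.04 -0.14 -0.03] in target frame [-0.05 -0.14 -0.04]
```

View pics/l3.png

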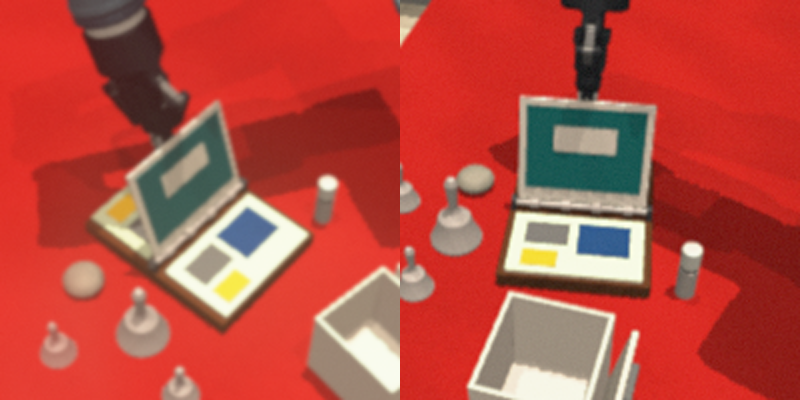

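The leaf is near 1.25 rad and the base hasn't moved. Going over upright now.

Call:
drive_tool(deltas=[{"slide": [0, -0.14, -0.03], "delta_rot": [-0.02, 0, 0], "hand": 0}, {"slide": [0, -0.2, 0.01], "delta_rot": [-0.02, 0, 0], "hand": 0}, {"slide": [0, -0.2, 0.02], "delta_rot": [-0.02, 0, 0], "hand": 0}, {"slide": [0, -0.2, 0.03], "delta_rot": [-0.02, 0, 0], "hand": 0}, {"slide": [0, -0.2, 0.04], "delta_rot": [-0.02, 0, 0], "hand": 0}])

```text
time_s: 4.82
eef_pos: [0.588, 0.0484, 0.1269]
eef_rot: [-0.052, 0.998, 0.037, -0.003]
wrist_force: [-0.5, -2.0, -0.4]
opening: -0.0
```

Call:
drive_tool(deltas=[{"slide": [0, -0.2, 0.05], "delta_rot": [-0.015, 0, 0], "hand": 0}, {"slide": [0, -0.2, 0.06], "delta_rot": [-0.01, 0, 0], "hand": 0}, {"slide": [0, -0.18, 0.1], "delta_rot": [0, 0, 0], "hand": 0}, {"slide": [0, -0.1, 0.05], "delta_rot": [0, 0, 0], "hand": 0}, {"slide": [0, 0, 0], "delta_rot": [0, 0, 0], "hand": 0}])

```text
time_s: 5.45
eef_pos: [0.5856, 0.083, 0.1157]
eef_rot: [-0.013, 0.999, 0.037, -0.001]
wrist_force: [-1.6, 0.5, -0.6]
opening: 0.003
```

```bash
python3 look.py l4 0 .0415 .1129 0
```

```text
t 5.55 fold now [0.0018 0.0374 0.1161] F [ 1.11 -0.17 -0.15] q [-0.07  0.34  1.66  0.03  1.15  1.41] op 0.0
rot needed (fs) [-0.008  0.     0.001] slide in cur frame [-0.04 -0.08  0.07] in target frame [-0.04 -0.08  0.06]
```

View pics/l4.png

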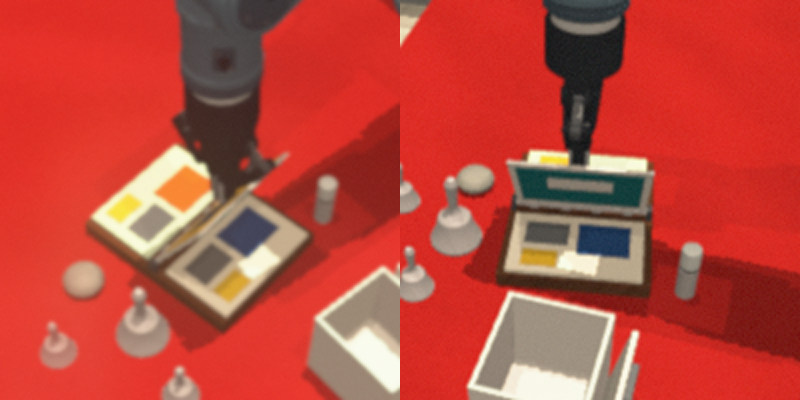

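The leaf is past upright (≈2.1 rad) with the tip on the yellow side. Now following it down.

Call:
drive_tool(deltas=[{"slide": [0, -0.2, 0.14], "delta_rot": [-0.008, 0, 0], "hand": 0}, {"slide": [0, -0.19, 0.18], "delta_rot": [0, 0, 0], "hand": 0}, {"slide": [0, -0.25, 0.31], "delta_rot": [0, 0, 0], "hand": 0}, {"slide": [0, -0.1, 0.18], "delta_rot": [0, 0, 0], "hand": 0}, {"slide": [0, -0.08, 0.18], "delta_rot": [0, 0, 0], "hand": 0}])

```text
time_s: 6.18
eef_pos: [0.5824, 0.1245, 0.066]
eef_rot: [-0.0, 0.999, 0.037, -0.001]
wrist_force: [0.4, -0.1, 2.1]
opening: 0.0
```

```bash
python3 look.py l5 0 .084 .0476 0
```

```text
t 6.275 fold now [0.0006 0.0793 0.0654] F [-0.78  0.17 -0.43] q [0.01 0.42 1.67 0.   1.06 1.51] op -0.0
rot needed (fs) [-0.     0.001  0.001] slide in cur frame [-0.01 -0.09  0.36] in target frame [-0.01 -0.09  0.36]
```

View pics/l5.png

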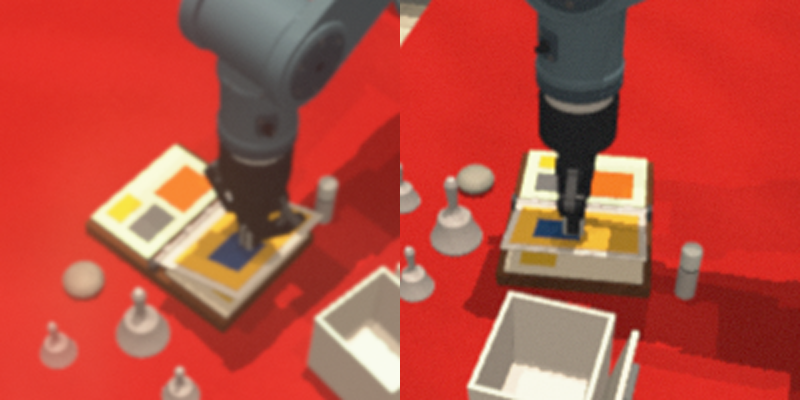

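Call:
drive_tool(deltas=[{"slide": [0, -0.05, 0.18], "delta_rot": [0, 0, 0], "hand": 0}, {"slide": [0, -0.04, 0.18], "delta_rot": [0, 0, 0], "hand": 0}, {"slide": [0, 0, 0.14], "delta_rot": [0, 0, 0], "hand": 0}, {"slide": [0, 0, 0.1], "delta_rot": [0, 0, 0], "hand": 0}, {"slide": [0, 0, 0], "delta_rot": [0, 0, 0], "hand": 0}])

```text
time_s: 6.9
eef_pos: [0.5821, 0.1284, 0.0364]
eef_rot: [0.0, 0.999, 0.037, -0.001]
wrist_force: [-0.1, 0.3, -0.2]
opening: -0.006
```

```bash
python3 look.py l6 0 .0855 .033 0
```

```text
t 7.0 fold now [0.0016 0.0833 0.0369] F [-0.32 -0.12 -0.07] q [ 0.02  0.47  1.67 -0.    1.    1.52] op 0.0
rot needed (fs) [0.    0.    0.001] slide in cur frame [-0.03 -0.04  0.08] in target frame [-0.03 -0.04  0.08]
```

View pics/l6.png

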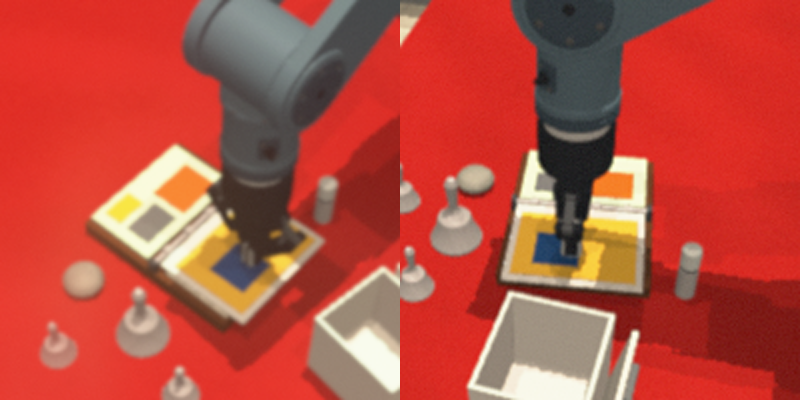

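Almost flat, with no contact force yet. Pressing in small steps until force builds.

Call:
drive_tool(deltas=[{"slide": [0, -0.04, 0.04], "delta_rot": [0, 0, 0], "hand": 0}, {"slide": [0, -0.04, 0.04], "delta_rot": [0, 0, 0], "hand": 0}, {"slide": [0, 0, 0.03], "delta_rot": [0, 0, 0], "hand": 0}, {"slide": [0, 0, 0], "delta_rot": [0, 0, 0], "hand": 0}, {"slide": [0, 0, 0], "delta_rot": [0, 0, 0], "hand": 0}])

```text
time_s: 7.62
eef_pos: [0.5827, 0.1322, 0.0334]
eef_rot: [0.0, 0.999, 0.037, 0.0]
wrist_force: [-5.0, -1.9, 13.7]
opening: 0.001
```

13.7 N upward at TCP z=33.4 mm means the leaf is on its stop. Lifting clear and checking.

Call:
drive_tool(deltas=[{"slide": [0, 0, -0.2], "delta_rot": [0, 0, 0], "hand": 0}, {"slide": [0, 0, -0.6], "delta_rot": [0, 0, 0], "hand": 0}, {"slide": [0, 0, -0.9], "delta_rot": [0, 0, 0], "hand": 0}, {"slide": [0, 0.5, -0.8], "delta_rot": [0, 0, 0], "hand": 0}, {"slide": [0, 0.7, -0.5], "delta_rot": [0, 0, 0], "hand": 0}])

```text
time_s: 8.25
eef_pos: [0.5875, 0.073, 0.1842]
eef_rot: [0.0, 0.999, 0.038, 0.002]
wrist_force: [-0.3, 0.0, 0.4]
opening: 0.004
```

Call:
drive_tool(deltas=[{"slide": [0, 0.9, 0], "delta_rot": [0, 0, 0], "hand": 0}, {"slide": [0, 0.9, 0], "delta_rot": [0, 0, 0], "hand": 0}, {"slide": [0, 0.9, 0], "delta_rot": [0, 0, 0], "hand": 0}, {"slide": [0, 0.9, 0], "delta_rot": [0, 0, 0], "hand": 0}, {"slide": [0, 0, 0], "delta_rot": [0, 0, 0], "hand": 0}])

```text
time_s: 8.88
eef_pos: [0.6001, -0.1098, 0.1816]
eef_rot: [0.0, 0.999, 0.035, 0.0]
wrist_force: [0.7, -0.2, -0.6]
opening: -0.0
```

```bash
python3 look.py l7 0 0 .2 0
python3 - <<'E'
from bench import ctrl
import cv2,numpy as np
for n,(x,y,w,h),s in (("scene",(235,125,160,130),4.5),("side",(235,130,180,120),4.4)):
    c=ctrl.camera(n);np.savez(f"{n}9.npz",**c)
    cv2.imwrite(f"pics/{n}9.png",cv2.resize(c["frame"][y:y+h,x:x+w,::-1],None,fx=s,fy=s,interpolation=2))
E
```

```text
t 8.975 fold now [ 0.0025 -0.1524  0.1814] F [ 0.03  0.26 -0.57] q [-0.37  0.3   1.56  0.    1.28  1.13] op 0.0
rot needed (fs) [-0.     0.     0.001] slide in cur frame [-0.04 -3.05 -0.37] in target frame [-0.05 -3.05 -0.37]
```

View pics/scene9.png

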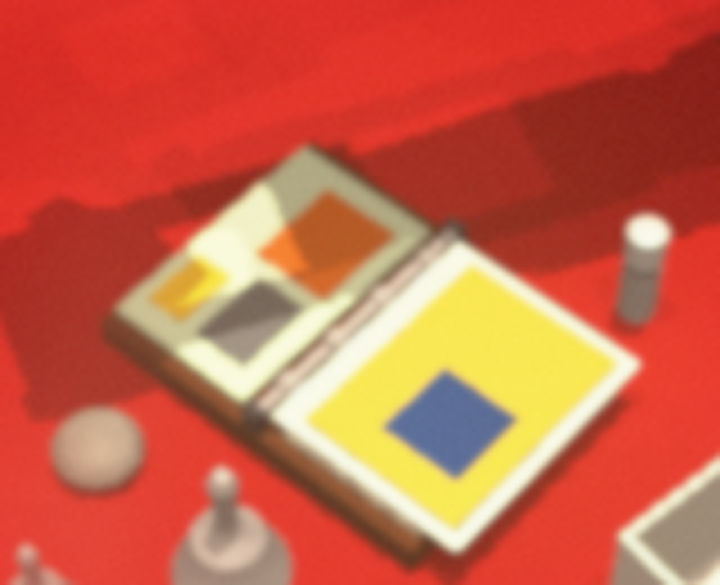

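View pics/side9.png

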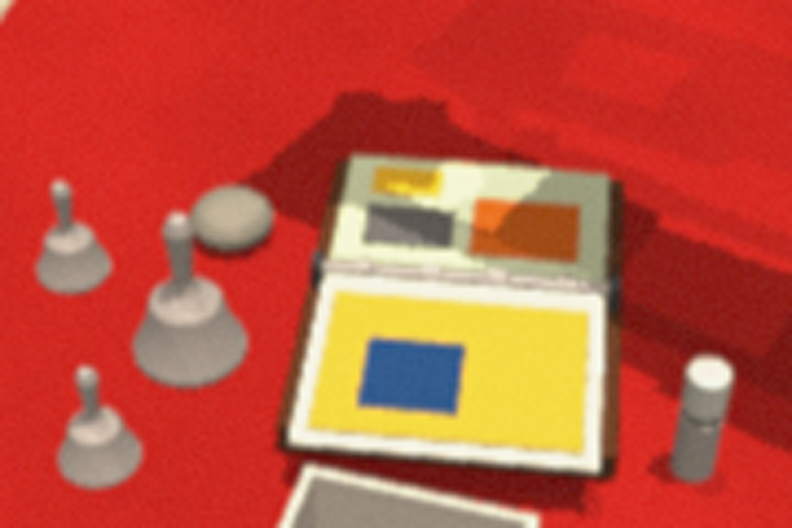

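The leaf lies on the left page, and the bell, pill case and pebble are at the same pixels as before. Checking the height of the free edge.

Run:
```python
from h import *
S=load("scene9.npz");D=load("side9.npz")
a=lambda p:np.array(p)/4.5+[235,125]-.4
b=lambda p:np.array(p)/4.4+[235,130]-.4
for p,q in (((640,363),(602,472)),((457,553),(288,446)),((457,235),(612,290)),((255,415),(320,268))):
    X,e=tri(S,a(p),D,b(q));print(X.round(4),fold(X).round(4),round(e,4))
```

```text
[0.4982 0.1653 0.0292] [-0.0798  0.126   0.0292] 0.0016
[0.6483 0.1807 0.0289] [0.071  0.1309 0.0289] 0.0024
[0.5085 0.04   0.0326] [-0.0784  0.0003  0.0326] 0.0004
[0.6648 0.0503 0.0279] [ 0.0783 -0.0003  0.0279] 0.0017
```

```bash
python3 -c "
from bench import ctrl
print(ctrl.hand_in())"
```

```text
the job is handed in; nothing more can be done
None
```

I turned the leaf over the spine with shut fingertips, pushing only on its underside, and it now lies flat on the left-hand page. I handed the job in at about 9 s of the 38 s allowed; no verdict was reported.

- **Turning:** the leaf started at about 0.68 rad. A picture at 5.5 s showed it past upright, at about 2.1 rad.
- **Pressing down:** I pressed until the wrist read 13.7 N upward with the fingertips at z = 33 mm, which is the leaf on its stop. I then lifted off and moved the hand about 150 mm to the right of the spine.
- **Leaf flat:** the free edge's corners triangulate to z = 29 mm, where flat is 30 mm. The two views agree to within 2.5 mm, which puts the leaf about 0.02 rad or less from flat.
- **Folder and bystanders:** the folder's spine ends, bell, pill case and pebble sit at the same pixels as at the start. For the bin I only saw that it looked unmoved in the pictures.
- **Hand clear:** the last wrist force reading was about 0.6 N, which is noise level.

No check failed. Only my first attempt to triangulate the bin's corners disagreed, because I had matched the wrong corners between views. I placed its rim from the known 100 mm height instead.

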